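# Pack the seasoning tray

### The arm

A 7-joint arm with a two-finger parallel gripper is mounted at the origin on a cart in front of the work surface, level with it; the furniture and walls round the work are solid. World frame = base frame: x ahead of the robot, y to its left, z up, the work surface at z = 0. Lengths are in m, angles in rad, forces in N, time in s.
With the tool pointing down it reaches from about 0.4 to 0.85 m from the base axis. Payload 4.5 kg.
Tool frame: the origin (TCP) lies where the fingers leave the gripper's body, on its centre line; the fingertips stand 64 mm ahead of it and the grasp point (between the pads) lies 45 mm ahead of it; z points along the fingers, y is the line along which they close (so a half turn about z gives the same grasp; the last joint's range is limited). The gripper opens to 88 mm and grips with 3 to 60 N. Pads are 18 mm wide; open, the fingers measure 123 mm over their backs; the gripper's body (75 mm by 187 mm) begins 45 mm behind the grasp point.
Start: joints at [1.198, 0.689, -0.195, 1.565, 0.157, 0.902, -0.215], TCP at [0.247, -0.574, 0.303] pointing down, gripper open.
Joint ranges: [-3.01, 3.01], [-0.46, 2.08], [-1.47, 1.51], [0.13, 2.56], [-1, 4.14], [0.04, 2.09], [-2.66, 2.66]. Speed limits (rad/s): [2.57, 2.57, 3.14, 3.14, 3.14, 3.14, 3.14].

### API

Orientations are given as a unit quaternion [x, y, z, w].
In Python, from plant import r gives the robot as it stands.
- The arm moves only by the tool play_rows, never from a script. Its arguments are lists of equal length, an entry for each row: "translation": the shift along the tool's x, y, z in m, a list of three; "delta_rot": the turn, a rotation vector about the tool's x, y, z in degrees, a list of three; "grip": the opening, from -1 (shut) to 1 (fully open). In form: {"translation": [[x, y, z], ...], "delta_rot": [[rx, ry, rz], ...], "grip": [grip, ...]}. A call has 1 to 20 rows; each row shifts and turns the commanded pose from where the row before left it, along the tool's axes as they then stand; what a row does not reach is not made up. A row lasts 1/8 s, in which the tool goes at most 62.5 mm and 10.7 degrees, less where a joint would pass 70% of its speed; a pose out of reach is approached as far as the arm can. A call with a gripper value outside its range is refused whole. The fingers move at their own pace and stop on an object; "squeeze" is the grip in N (left out, the last holds). Time passes only in rows, so rows that do not move let the fingers close. It gives the time, the measured TCP pose, the force, the opening and the grip force at its end, in the units of the state.
- r.get_state(): the state, without advancing time (a new reading comes with each control period).
- r.snapshot(name): name is "scene" or "top"; returns the picture (480x640x3 uint8, blue, green, red); there is no depth.
- r.get_calibration(name): a dict with "intrinsics" (3x3 intrinsics, pixels), "eye" and "rotation" of the camera in the world. Camera axes: x right, y up, looking along -z (the intrinsics and any distortion apply to the point x, -y, -z); pixel columns grow to the right and rows downward; lengths in m; the calibration is good to about 2 mm. A picture is of the moment at which its call begins. get_calibration takes no time and is no camera call.
- r.finish_job(): hands the job in; it is judged then, once.
Trained networks look in the newest picture that a camera, given by its name, has taken for a name from the list of things; names that differ only in an ending like _2 or _b are one class to them, and where a whole thing is asked for, a point or a joint stands for the part that bears it (a point fixed in the world has none). Each returns a list of dicts, best first, with "confidence" (0 to 1); they miss things now and then, are a little off and sometimes report something else, mostly with a low value. They report only what shows in the picture. A call takes as long as a camera call.
- r.look_for(camera, target): "point" ([x, y, z] in m, in world coordinates, good to about 4 mm: the middle of the surface that is visible of it).
- r.silhouettes(camera, target): "pixels" (480x640 bool, what is visible of it).
The state is a dict: "clock": time; "q": joint angles; "qd": joint speeds; "joint_torque": joint torques, N m; "tool_pos": TCP position; "eef_rot": TCP orientation; "contact_force": force on the tool from outside, world axes, zero at the start; "moment": the same for the moment, N m; "opening": opening from 0.0 (shut) to 1.0 (fully open); "finger_force": force on a finger pad.
Only numpy, scipy, OpenCV 4.12 (cv2) and the standard library are available. Lean on these libraries where they do the work, as an engineer would, in place of code of your own. Each camera call takes 0.05 s, during which the arm holds its last target. There are 200 camera calls.

### The job

Pack the wooden seasoning tray so that nothing slides when it is carried: stand the shaker in it against the left end (seen from the front edge of the worktop) and the red-capped spice jar against the right end, and fill the gap between them snugly with two of the three wooden packers, upright side by side, choosing the two whose thicknesses together fill it without forcing. The thicker of the two goes next to the shaker, the thinner next to the jar; knock nothing over and leave the spare packer where it is.

Things in the scene. Friction and masses are not known exactly. Their poses are not given: they have to be found in the camera images.
- tray: Fixed light-wood tray, 70 mm (x) by 168 mm (y), floor 6 mm thick. Origin: centre of underside; x to its back (wall), y to its left end, z up. Inside 58 mm by 152 mm (y from -76 to +76) between end walls 28 mm high; front and back walls 12 mm high. Right contents leave 7 mm of play. A tall fridge stands 40 to 130 mm beyond its right end; a wall cabinet (underside 0.46 m up) starts 60 mm behind it.
- shaker: Grey-topped table shaker, 44 mm in diameter up to 74 mm height, then a top 34 mm wide up to 90 mm; about 0.1 kg; origin at the centre of its underside, z up. Belongs at the left (+y) end of the tray.
- spice_jar: Glass spice jar with a red cap, 106 mm tall; body 42 mm, cap (z 85 to 106 mm) 45 mm in diameter; about 0.11 kg; origin at the centre of its underside, z up. Belongs at the right (-y) end of the tray.
- packer_thin: Plain brown wooden block standing on end, 16 mm thick (its y), 50 mm deep (its x), 70 mm tall, about 54 g, lower edges rounded; origin at the centre of its underside, z up. The thinnest of three.
- packer_mid: Plain brown wooden block standing on end, 28 mm thick (its y), 50 mm deep (its x), 70 mm tall, about 72 g, lower edges rounded; origin at the centre of its underside, z up. The middle one of three.
- packer_thick: Plain brown wooden block standing on end, 40 mm thick (its y), 50 mm deep (its x), 70 mm tall, about 90 g, lower edges rounded; origin at the centre of its underside, z up. The thickest of three.

How it is judged:
At the end, for the whole second after the job is handed in: In the tray, by y in its frame: shaker at 42..60 mm, 40 mm packer at 0..20, 16 mm packer at -30..-8, spice jar at -60..-42; packers within 10 mm and shaker and jar within 15 mm of x = 0; all on the floor within 5 mm, tilt < 0.12 rad, at rest. The 28 mm packer is within 30 mm of its start (x of shaker in the frame of tray between -0.015 and 0.015 m and y of shaker in the frame of tray between 0.042 and 0.06 m and z of shaker in the frame of tray between 0.001 and 0.011 m and angle between each of shaker, spice_jar, packer_thick, packer_thin's own z axis and vertical below 0.12 rad and linear speed of each of shaker, spice_jar, packer_thick, packer_thin below 0.02 m/s and x of spice_jar in the frame of tray between -0.015 and 0.015 m and y of spice_jar in the frame of tray between -0.06 and -0.042 m and z of spice_jar in the frame of tray between 0.001 and 0.011 m and x of packer_thick in the frame of tray between -0.01 and 0.01 m and y of packer_thick in the frame of tray between 0 and 0.02 m and z of packer_thick in the frame of tray between 0.001 and 0.011 m and x of packer_thin in the frame of tray between -0.01 and 0.01 m and y of packer_thin in the frame of tray between -0.03 and -0.008 m and z of packer_thin in the frame of tray between 0.001 and 0.011 m and distance of packer_mid from where it was at the start of the episode below 0.03 m); the robot touches nothing.
It fails at once if one of the things is knocked over (angle between any of shaker, spice_jar, packer_thin, packer_mid, packer_thick's own z axis and vertical above 0.8 rad).
It fails at once if the spare (28 mm) packer is carried or pushed away (distance of packer_mid from where it was at the start of the episode above 0.05 m).
It also fails if it takes over 120 s, if anything falls off the work surface, if the arm or the gripper's body presses on something with over 40 N, if the wrist force passes 120 N, or if a joint passes its speed limit or range.

## Working session

There is one attempt and no reset: what is moved stays moved. The work goes in short steps, Python scripts to look and compute and a tool call to move; the robot and the scene stay as the last step left them, time stands still between calls to the robot, and variables do not carry over. Pictures are saved under pics/ and viewed, at most 14 in all, crops included, and the job is handed in when it is done.

Besides the shell and the picture viewer there is one more tool, called after "Request:" as name(argument=value, ...) on one line, values as JSON. play_rows: Moves the arm, as the interface text tells. Its arguments: {"type":"object","properties":{"translation":{"type":"array","items":{"type":"array","items":{"type":"number"}}},"delta_rot":{"type":"array","items":{"type":"array","items":{"type":"number"}}},"grip":{"type":"array","items":{"type":"number"}},"squeeze":{"type":"number"}},"required":["translation","delta_rot","grip"]}

```bash
mkdir -p pics; ls; python3 - <<'E'
from plant import r
import cv2,numpy as np
np.set_printoptions(precision=4,suppress=True)
s=r.get_state();print(s)
for c in ["scene","top"]:
    cv2.imwrite(f"pics/{c}0.png",r.snapshot(c))
    k=r.get_calibration(c);print(c,k)
    for t in ["tray","shaker","spice_jar","packer_thin","packer_mid","packer_thick"]:
        print(t,[(np.round(d["point"],3).tolist(),round(d["confidence"],2)) for d in r.look_for(c,t)])
E
```

```text
pics
{'clock': 0.0, 'q': array([ 1.1978,  0.69  , -0.1945,  1.5664,  0.1573,  0.9025, -0.2151]), 'qd': array([ 0.0011, -0.0007, -0.0008,  0.0004,  0.0005,  0.0013,  0.0002]), 'joint_torque': array([  0.0016, -52.7564,  -1.2663, -15.3433,  -0.0526,   0.0067,
         0.0002]), 'tool_pos': array([ 0.247 , -0.5735,  0.3019]), 'eef_rot': array([ 0.9794,  0.202 , -0.0003, -0.0009]), 'contact_force': array([0.5166, 0.4826, 0.4259]), 'moment': array([-0.0086, -0.0276,  0.0669]), 'finger_force': 0.0, 'opening': 1.0017682315515215}
scene {'intrinsics': array([[563.3577,   0.    , 312.0736],
       [  0.    , 563.3577, 235.3723],
       [  0.    ,   0.    ,   1.    ]]), 'eye': array([ 0.3635, -0.4491,  0.7622]), 'rotation': array([ 0.3405, -0.0183, -0.0316,  0.9395])}
tray [([0.513, 0.124, 0.006], 0.67)]
shaker [([0.518, -0.031, 0.054], 0.75)]
spice_jar [([0.475, 0.009, 0.081], 0.91)]
packer_thin [([0.316, 0.304, 0.043], 0.81)]
packer_mid [([0.382, 0.225, 0.05], 0.85)]
packer_thick [([0.511, 0.121, 0.004], 0.44)]
top {'intrinsics': array([[574.3032,   0.    , 308.8257],
       [  0.    , 574.3032, 243.1588],
       [  0.    ,   0.    ,   1.    ]]), 'eye': array([0.2656, 0.1551, 0.9989]), 'rotation': array([-0.0418,  0.0661,  0.7068, -0.7031])}
tray [([0.5, 0.116, 0.005], 0.57)]
shaker [([0.505, -0.01, 0.078], 0.87), ([0.318, 0.306, 0.071], 0.34)]
spice_jar [([0.466, 0.032, 0.102], 0.58)]
packer_thin [([0.316, 0.302, 0.072], 0.59)]
packer_mid [([0.38, 0.232, 0.071], 0.79)]
packer_thick [([0.419, 0.077, 0.069], 0.91)]
```

View pics/scene0.png

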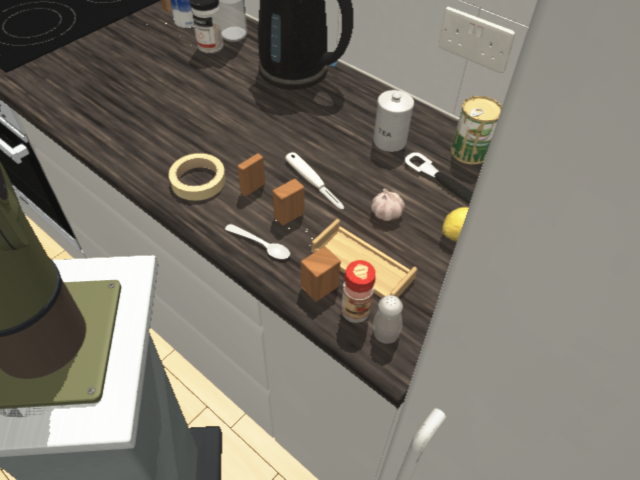

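View pics/top0.png

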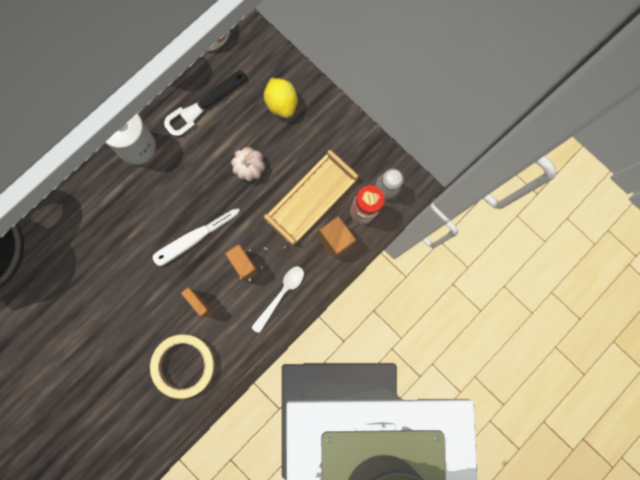

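The views show the tray at top (311,197), jar (370,200), shaker (391,180) near the fridge, and the packers: thick (338,236), mid (240,262), thin (195,302). I'll fit poses by matching the models to the silhouettes.

```bash
cat > h.py <<'E'
from plant import r
import cv2,numpy as np
from scipy.optimize import minimize
from scipy.spatial.transform import Rotation as R
np.set_printoptions(precision=4,suppress=True)
def box(x0,x1,y0,y1,z0,z1): return np.array([[x,y,z] for x in(x0,x1) for y in(y0,y1) for z in(z0,z1)])
def cyl(d,z0,z1):
    a=np.linspace(0,2*np.pi,32)[:-1]; return np.array([[d/2*np.cos(t),d/2*np.sin(t),z] for z in(z0,z1) for t in a])
pk=lambda t:[box(-.025,.025,-t/2,t/2,0,.07)]
M={"tray":[box(-.035,.035,-.084,.084,0,.006),box(-.035,-.029,-.084,.084,0,.012),box(.029,.035,-.084,.084,0,.012),box(-.035,.035,.076,.084,0,.028),box(-.035,.035,-.084,-.076,0,.028)],
"shaker":[cyl(.044,0,.074),cyl(.034,.074,.09)],"spice_jar":[cyl(.042,0,.085),cyl(.045,.085,.106)],
"packer_thin":pk(.016),"packer_mid":pk(.028),"packer_thick":pk(.04)}
def proj(c,P):
    k=r.get_calibration(c); p=(P-k["eye"])@R.from_quat(k["rotation"]).as_matrix()
    p=p*[1,-1,-1]; q=p@np.array(k["intrinsics"]).T; return q[:,:2]/q[:,2:]
def render(c,n,x,y,yaw,z=0,S=4):
    m=np.zeros((480*S,640*S),np.uint8); Rz=R.from_euler("z",yaw)
    for b in M[n]:
        h=cv2.convexHull(((proj(c,Rz.apply(b)+[x,y,z])+.5)*S).astype(np.float32))
        cv2.fillConvexPoly(m,np.round(h).astype(np.int32),1)
    return cv2.resize(m.astype(np.float32),(640,480),interpolation=cv2.INTER_AREA)
def fit(n,masks,p0,z=0):
    rd=n in("shaker","spice_jar")
    def f(p): return sum(np.abs(render(c,n,p[0],p[1],0 if rd else p[2],z)-m).sum()/m.sum() for c,m in masks.items())
    best=None
    for dy in ([0] if rd else [0,.25,-.25]):
        q=np.array([p0[0],p0[1],p0[2]+dy]); s=np.array([q]+[q+np.diag([.01,.01,.2])[i] for i in range(3)])
        o=minimize(f,q,method="Nelder-Mead",options=dict(initial_simplex=s,xatol=2e-4,fatol=1e-4,maxiter=150))
        if best is None or o.fun<best.fun: best=o
    return best.x,best.fun
def mask(c,n,near=None):
    d=r.silhouettes(c,n)
    return d[0]["pixels"].astype(np.float32) if d else None
E
cat > m.py <<'E'
from h import *
for c in["top","scene"]: r.snapshot(c)
g={"tray":(.50,.116,.76),"shaker":(.505,-.01,0),"spice_jar":(.466,.022,0),"packer_thin":(.316,.302,.76),"packer_mid":(.38,.228,.76),"packer_thick":(.419,.077,.76)}
for n in g:
    a={c:mask(c,n) for c in["top","scene"]}
    for cs in(["top"],["scene"],["top","scene"]):
        mm={c:a[c] for c in cs if a[c] is not None and a[c].sum()>50}
        if len(mm)==len(cs):
            p,e=fit(n,mm,g[n]); print(n,cs,p,round(e,3))
E
python3 m.py
```

```text
tray ['top'] [0.4978 0.1177 0.7979] 0.029
tray ['scene'] [0.5    0.1172 0.8059] 0.352Traceback (most recent call last):
  File "m.py", line 9, in <module>
    p,e=fit(n,mm,g[n]); print(n,cs,p,round(e,3))
        ~~~^^^^^^^^^^^
  File "h.py", line 28, in fit
    o=minimize(f,q,method="Nelder-Mead",options=dict(initial_simplex=s,xatol=2e-4,fatol=1e-4,maxiter=150))
    res = _minimize_neldermead(fun, x0, args, callback, bounds=bounds,
                               **options)
    fxcc = func(xcc)
    fx = function(np.copy(x), *(wrapper_args + args))
  File "h.py", line 24, in f
    def f(p): return sum(np.abs(render(c,n,p[0],p[1],0 if rd else p[2],z)-m).sum()/m.sum() for c,m in masks.items())
                     ~~~^^^^^^^^^^^^^^^^^^^^^^^^^^^^^^^^^^^^^^^^^^^^^^^^^^^^^^^^^^^^^^^^^^^^^^^^^^^^^^^^^^^^^^^^^^^^
  File "h.py", line 24, in <genexpr>
    def f(p): return sum(np.abs(render(c,n,p[0],p[1],0 if rd else p[2],z)-m).sum()/m.sum() for c,m in masks.items())
                                ~~~~~~^^^^^^^^^^^^^^^^^^^^^^^^^^^^^^^^^^^
  File "h.py", line 19, in render
    h=cv2.convexHull(((proj(c,Rz.apply(b)+[x,y,z])+.5)*S).astype(np.float32))
                       ~~~~^^^^^^^^^^^^^^^^^^^^^^^
  File "h.py", line 14, in proj
    k=r.get_calibration(c); p=(P-k["eye"])@R.from_quat(k["rotation"]).as_matrix()
ValueError: time passes only in moves, steps and waits
```

```bash
sed -i 's/^def proj/K={c:r.get_calibration(c) for c in("top","scene")}\ndef proj/; s/k=r.get_calibration(c); p=/k=K[c]; p=/' h.py; python3 m.py; python3 -c "
from plant import r;print(r.get_state()['clock'])"
```

```text
tray ['top'] [0.4978 0.1175 0.8058] 0.036
tray ['scene'] [0.5003 0.1183 0.8036] 0.404
tray ['top', 'scene'] [0.4985 0.1173 0.8064] 0.445
shaker ['top'] [ 0.5125 -0.0151 -0.1675] 0.5
shaker ['scene'] [ 0.5196 -0.0143 -0.1214] 0.317
shaker ['top', 'scene'] [ 0.5172 -0.0186 -0.1241] 0.834
spice_jar ['top'] [ 0.4743  0.0263 -0.0976] 0.045
spice_jar ['scene'] [ 0.4766  0.025  -0.1238] 0.08
spice_jar ['top', 'scene'] [ 0.4751  0.026  -0.0671] 0.163
packer_thin ['top'] [0.3148 0.3088 0.7428] 0.13
packer_thin ['scene'] [0.3159 0.3073 0.6923] 0.063
packer_thin ['top', 'scene'] [0.3154 0.309  0.7248] 0.214
packer_mid ['top'] [0.3619 0.2241 0.6529] 2.131
packer_mid ['scene'] [0.3818 0.2356 0.6004] 0.053
packer_mid ['top', 'scene'] [0.3815 0.2359 0.5662] 2.213
packer_thick ['top'] [0.4223 0.0757 0.632 ] 0.043
packer_thick ['scene'] [0.4237 0.0763 0.6506] 0.054
packer_thick ['top', 'scene'] [0.4228 0.0759 0.6514] 0.111
1.6
```

```bash
cat > ov.py <<'E'
from h import *
im=[]
G={"tray":(.4978,.1176,.803),"shaker":(.5165,-.0165,0),"spice_jar":(.4748,.026,0),"packer_thin":(.3153,.3088,.725),"packer_mid":(.3815,.2358,.59),"packer_thick":(.4228,.0759,.645)}
for c,(y,x) in {"top":(120,170),"scene":(140,220)}.items():
    p=cv2.resize(r.snapshot(c),None,fx=3,fy=3,interpolation=cv2.INTER_CUBIC)
    for n,g in G.items():
        m=cv2.resize(render(c,n,*g),None,fx=3,fy=3)>.5
        cs,_=cv2.findContours(m.astype(np.uint8),cv2.RETR_EXTERNAL,cv2.CHAIN_APPROX_NONE)
        cv2.drawContours(p,cs,-1,(0,255,0),1)
    d=r.silhouettes(c,"shaker"); print(c,[(round(e["confidence"],2),e["pixels"].sum(),[a.mean().round() for a in np.nonzero(e["pixels"])]) for e in d])
    k=K[c]
    im.append(p[y*3:y*3+(210 if c=="top" else 200)*3,x*3:x*3+250*3][:,:])
cv2.imwrite("pics/ov_top.png",im[0][:600]);cv2.imwrite("pics/ov_scene.png",im[1])
k=K["top"];Rm=R.from_quat(k["rotation"]).as_matrix();t=R.from_euler("z",.805)
for u in[(260,10),(350,100),(440,190),(390,250)]:
    d=Rm@(np.linalg.inv(k["intrinsics"])@[u[0],u[1],1]*[1,-1,-1]);w=k["eye"]-d*k["eye"][2]/d[2];print(u,w,t.inv().apply(w-[.498,.1175,0]))
E
python3 ov.py
```

```text
top [(0.6, np.int64(512), [np.float64(184.0), np.float64(390.0)])]
scene [(0.78, np.int64(1123), [np.float64(320.0), np.float64(388.0)]), (0.19, np.int64(867), [np.float64(174.0), np.float64(252.0)])]
(260, 10) [0.8613 0.2081 0.    ] [ 0.3171 -0.1991  0.    ]
(350, 100) [0.685  0.0423 0.    ] [ 0.0754 -0.1869  0.    ]
(440, 190) [ 0.5155 -0.117   0.    ] [-0.1569 -0.1752  0.    ]
(390, 250) [ 0.4067 -0.0233  0.    ] [-0.1648 -0.0318  0.    ]
```

View pics/ov_top.png

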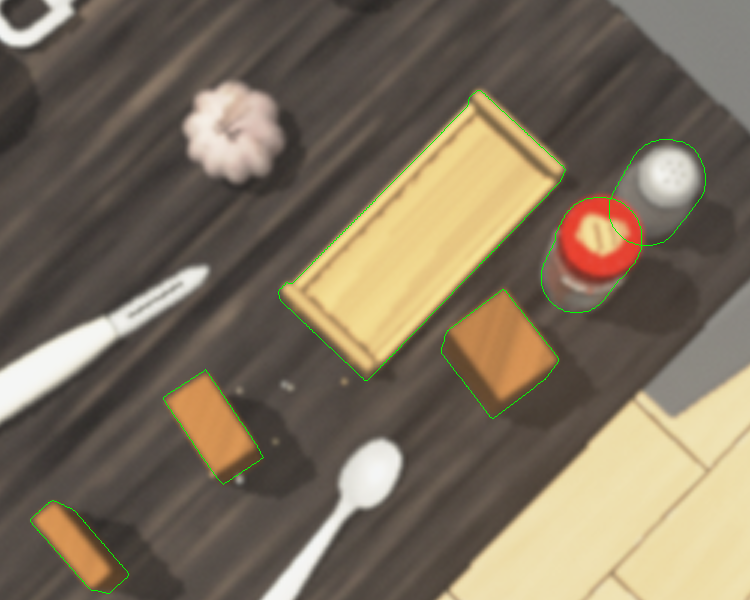

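View pics/ov_scene.png

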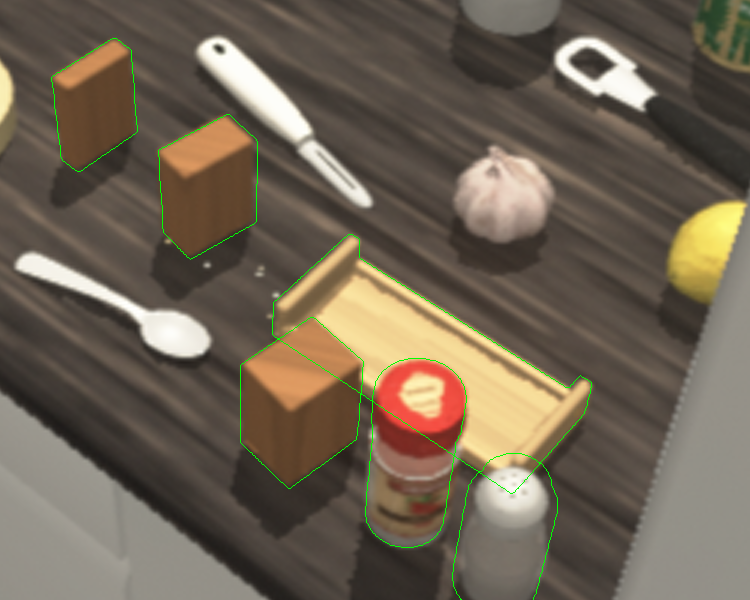

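Outlines match the tray, jar and packers well. The shaker's dome sits near crop (669,172) in top and (512,490) in scene, so I'll refine its position from the dome.

```bash
cat > go.py <<'E'
# usage: go.py x y grasp_z toolxyaw_deg
from h import *
import sys
def delta(x,y,gz,yaw):
    s=r.get_state(); T=R.from_quat(s["eef_rot"]); 
    X=np.array([np.cos(yaw),np.sin(yaw),0]); Z=np.array([0,0,-1.]); G=R.from_matrix(np.c_[X,np.cross(Z,X),Z])
    d=np.array([x,y,gz+.045])-s["tool_pos"]
    print("t%.2f"%s["clock"],"tcp",s["tool_pos"],"q",s["q"],"open %.3f"%s["opening"],"F",s["contact_force"])
    print(" delta in current tool axes",T.inv().apply(d)*1000,"rotvec deg",np.degrees((T.inv()*G).as_rotvec()),"in target axes",G.inv().apply(d)*1000)
if __name__=="__main__":
    a=list(map(float,sys.argv[1:5])); delta(*a[:3],np.radians(a[3]))
E
python3 - <<'E'
from h import *
from scipy.optimize import least_squares
t=R.from_euler("z",.805)
px={"top":(393,177.3),"scene":(220+512/3,140+490/3)}
for z in(.085,):
  for cs in(["top"],["scene"],["top","scene"]):
    f=lambda p:np.concatenate([proj(c,np.array([[p[0],p[1],z]]))[0]-px[c] for c in cs])
    o=least_squares(f,[.51,-.01]);print(cs,o.x,o.cost)
for n,p in dict(jar=(.4746,.0262),shk=(.5125,-.015),thick=(.4226,.0758),thin=(.3150,.3088)).items(): print(n,t.inv().apply(np.array([*p,0])-[.498,.1175,0]),np.hypot(*p),np.degrees(np.arctan2(p[1],p[0])))
for n,y in dict(shk=.052,thick=.008,thin=-.022,jar=-.053).items(): print("place",n,t.apply([0,y,0])+[.498,.1175,0])
E
python3 go.py .4746 .0262 .2 136
```

```text
['top'] [ 0.5157 -0.0167] 2.0194839173657902e-27
['scene'] [ 0.5157 -0.0183] 0.0
['top', 'scene'] [ 0.5158 -0.0175] 0.23386381340698828
jar [-0.082  -0.0464  0.    ] 0.47532262727541175 3.1597709144124275
shk [-0.0855 -0.1023  0.    ] 0.5127194652049013 -1.6764710468067519
thick [-0.0823  0.0254  0.    ] 0.429344151002433 10.168774917902235
thin [0.0111 0.2645 0.    ] 0.44111499634449064 44.43055124018548
place shk [0.4605 0.1535 0.    ]
place thick [0.4922 0.123  0.    ]
place thin [0.5139 0.1023 0.    ]
place jar [0.5362 0.0808 0.    ]
t1.80 tcp [ 0.2473 -0.574   0.3027] q [ 1.1978  0.6891 -0.1946  1.5653  0.1573  0.9025 -0.2151] open 1.001 F [0.4706 0.5879 0.3532]
 delta in current tool axes [ 446.2348 -461.2893   57.6984] rotvec deg [   0.0017    0.0037 -112.691 ] in target axes [253.4419 589.6413  57.7303]
```

Request:
play_rows(translation=[[0.025,-0.03,0],[0.025,-0.03,0],[0.025,-0.03,0],[0.025,-0.03,0],[0.025,-0.03,0],[0.025,-0.03,0],[0.025,-0.03,0],[0.025,-0.03,0],[0.025,-0.03,0],[0.025,-0.03,0],[0.025,-0.03,0],[0.025,-0.03,0],[0,0,0],[0,0,0],[0,0,0],[0,0,0],[0,0,0],[0,0,0],[0,0,0],[0,0,0]], delta_rot=[[0,0,0],[0,0,0],[0,0,0],[0,0,0],[0,0,0],[0,0,0],[0,0,0],[0,0,0],[0,0,0],[0,0,0],[0,0,0],[0,0,0],[0,0,-8],[0,0,-8],[0,0,-8],[0,0,-8],[0,0,-8],[0,0,-8],[0,0,-8],[0,0,-8]], grip=[1,1,1,1,1,1,1,1,1,1,1,1,1,1,1,1,1,1,1,1], squeeze=15)

```text
clock: 4.3
tool_pos: [0.3806, -0.1247, 0.3029]
eef_rot: [0.722, 0.692, 0.0, 0.0]
contact_force: [-0.4, 0.6, 0.2]
opening: 1.001
finger_force: 0.0
```

```bash
python3 go.py .4746 .0262 .23 136.1
```

```text
t4.30 tcp [ 0.3806 -0.1247  0.3029] q [ 0.5466  0.44   -0.4974  2.1902  0.3738  0.591  -0.2672] open 1.001 F [-0.3879  0.5988  0.1931]
 delta in current tool axes [154.8152  87.4708  27.9389] rotvec deg [  0.0315   0.0329 -48.5364] in target axes [ 36.9409 173.9403  27.921 ]
```

Request:
play_rows(translation=[[0,0,0],[0,0,0],[0,0,0],[0,0,0],[0,0,0],[0,0,0],[0,0,0],[0,0,0],[0.0046,0.0218,0.0035],[0.0046,0.0218,0.0035],[0.0046,0.0218,0.0035],[0.0046,0.0218,0.0035],[0.0046,0.0218,0.0035],[0.0046,0.0218,0.0035],[0.0046,0.0218,0.0035],[0.0046,0.0218,0.0035],[0,0,0]], delta_rot=[[0,0,-6],[0,0,-6],[0,0,-6],[0,0,-6],[0,0,-6],[0,0,-6],[0,0,-6],[0,0,-6.5],[0,0,0],[0,0,0],[0,0,0],[0,0,0],[0,0,0],[0,0,0],[0,0,0],[0,0,0],[0,0,0]], grip=[1,1,1,1,1,1,1,1,1,1,1,1,1,1,1,1,1])

```text
clock: 6.42
tool_pos: [0.4762, 0.0274, 0.2748]
eef_rot: [0.375, 0.927, 0.001, 0.0]
contact_force: [-0.0, 0.7, -0.8]
opening: 0.997
finger_force: 0.0
```

```bash
python3 go.py .4746 .0262 .075 136.1; python3 - <<'E'
from h import *
s=r.snapshot("scene");t=r.snapshot("top")
cv2.imwrite("pics/a.png",np.hstack([s[100:420,200:600],t[60:380,150:550]]))
E
```

```text
t6.42 tcp [0.4762 0.0274 0.2748] q [ 0.2721  0.6121 -0.6737  2.0172  0.5822  0.7084  0.0319] open 0.997 F [-0.0132  0.6884 -0.7634]
 delta in current tool axes [  0.3312  -2.2581 154.8028] rotvec deg [ 0.0874 -0.0017 -0.1671] in target axes [  0.342  -2.021 154.806]
```

View pics/a.png

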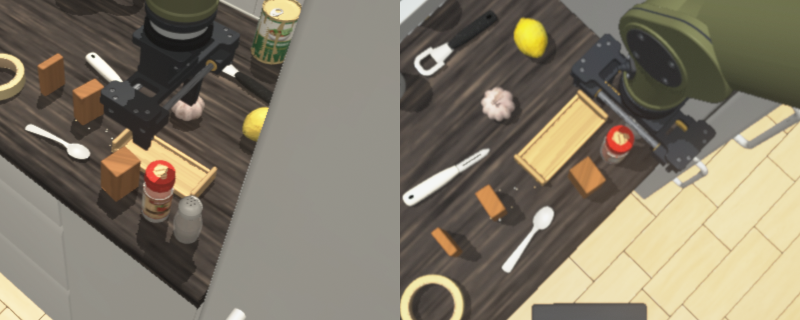

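Request:
play_rows(translation=[[0,-0.001,0.02],[0,-0.001,0.02],[0,0,0.02],[0,0,0.02],[0,0,0.02],[0,0,0.02],[0,0,0.02],[0,0,0.015],[0,0,0],[0,0,0],[0,0,0],[0,0,0],[0,0,0],[0,0,0]], delta_rot=[[0,0,0],[0,0,0],[0,0,0],[0,0,0],[0,0,0],[0,0,0],[0,0,0],[0,0,0],[0,0,0],[0,0,0],[0,0,0],[0,0,0],[0,0,0],[0,0,0]], grip=[1,1,1,1,1,1,1,1,1,-1,-1,-1,-1,-1], squeeze=12)

```text
clock: 8.28
tool_pos: [0.4744, 0.0247, 0.1199]
eef_rot: [0.376, 0.927, 0.0, 0.0]
contact_force: [-0.2, 0.6, 1.6]
opening: 0.497
finger_force: 12.0
```

```bash
python3 go.py .4746 .0262 .075 136.1
```

```text
t8.28 tcp [0.4744 0.0247 0.1199] q [ 0.0492  0.8522 -0.3232  2.137   0.9465  0.2989 -0.2928] open 0.497 F [-0.2175  0.6054  1.5804]
 delta in current tool axes [ 0.8706  1.2076 -0.1448] rotvec deg [ 0.0326  0.0131 -0.2839] in target axes [ 0.8647  1.2118 -0.1453]
```

Request:
play_rows(translation=[[0,0,-0.01],[0,0,-0.02],[0,0,-0.02],[-0.001,0.016,0],[-0.001,0.016,0],[-0.001,0.016,0],[-0.001,0.016,0],[-0.001,0.016,0],[0,0,0],[0,0,0]], delta_rot=[[0,0,0],[0,0,0],[0,0,0],[0,0,0],[0,0,0],[0,0,0],[0,0,0],[0,0,0],[0,0,0],[0,0,0]], grip=[-1,-1,-1,-1,-1,-1,-1,-1,-1,-1])

```text
clock: 9.52
tool_pos: [0.533, 0.0783, 0.169]
eef_rot: [0.376, 0.927, -0.001, -0.001]
contact_force: [0.3, 0.1, -1.3]
opening: 0.496
finger_force: 12.0
```

```bash
python3 go.py .5368 .0802 .082 136.1
```

```text
t9.53 tcp [0.533  0.0783 0.169 ] q [ 0.0817  0.8293 -0.5317  1.9245  0.7339  0.5929 -0.1395] open 0.496 F [ 0.2978  0.0563 -1.3232]
 delta in current tool axes [-1.44    4.0695 42.0287] rotvec deg [-0.0984 -0.0309 -0.2734] in target axes [-1.4366  3.9905 42.0364]
```

Request:
play_rows(translation=[[-0.0015,0.004,0],[0,0,0.012],[0,0,0.012],[0,0,0.01],[0,0,0.004],[0,0,0.003],[0,0,0.001],[0,0,0],[0,0,0]], delta_rot=[[0,0,0],[0,0,0],[0,0,0],[0,0,0],[0,0,0],[0,0,0],[0,0,0],[0,0,0],[0,0,0]], grip=[-1,-1,-1,-1,-1,-1,-1,-1,-1])

```text
clock: 10.65
tool_pos: [0.5375, 0.0803, 0.128]
eef_rot: [0.376, 0.927, 0.0, 0.0]
contact_force: [-0.4, -0.4, -1.1]
opening: 0.499
finger_force: 12.0
```

```bash
python3 go.py .5368 .0802 .081 136.1;  python3 - <<'E'
from h import *
s=r.snapshot("scene");t=r.snapshot("top")
cv2.imwrite("pics/b.png",np.hstack([s[140:440,250:650],t[60:360,200:600]]))
E
```

```text
t10.65 tcp [0.5375 0.0803 0.128 ] q [ 0.0421  0.894  -0.4684  1.9284  0.7987  0.5136 -0.1949] open 0.499 F [-0.3653 -0.4289 -1.108 ]
 delta in current tool axes [ 0.4567 -0.5838  1.9572] rotvec deg [ 0.0222  0.0182 -0.2938] in target axes [ 0.4591 -0.5807  1.9575]
```

View pics/b.png

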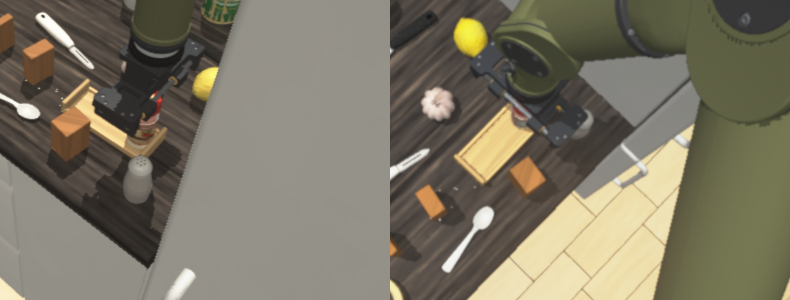

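The jar is inside the tray at its right end, about 2 mm above the floor. Next: lower it, release and lift.

Request:
play_rows(translation=[[0,0,0.002],[0,0,0.0005],[0,0,0],[0,0,0],[0,0,0],[0,0,0],[0,0,-0.02],[0,0,-0.02],[0,0,-0.02],[-0.01,-0.017,-0.01],[-0.01,-0.017,0],[-0.01,-0.017,0],[-0.01,-0.017,0],[-0.01,-0.017,0],[0,0,0]], delta_rot=[[0,0,0],[0,0,0],[0,0,0],[0,0,0],[0,0,0],[0,0,0],[0,0,0],[0,0,0],[0,0,0],[0,0,0],[0,0,0],[0,0,0],[0,0,0],[0,0,0],[0,0,0]], grip=[-1,-1,1,1,1,1,1,1,1,1,1,1,1,1,1])

```text
clock: 12.62
tool_pos: [0.5132, -0.0179, 0.1947]
eef_rot: [0.378, 0.926, -0.001, -0.001]
contact_force: [-0.1, 1.0, 0.2]
opening: 0.998
finger_force: 0.0
```

```bash
python3 go.py .5158 -.0175 .06 136.1
```

```text
t12.62 tcp [ 0.5132 -0.0179  0.1947] q [ 0.2884  0.7706 -0.5718  1.9836  0.7285  0.6037  0.0179] open 0.998 F [-0.1123  0.9645  0.1599]
 delta in current tool axes [-1.6124  2.2791 89.6524] rotvec deg [-0.1231 -0.0149 -0.4815] in target axes [-1.6074  2.0729 89.6575]
```

Request:
play_rows(translation=[[-0.0015,0.002,0.01],[0,0,0.02],[0,0,0.02],[0,0,0.018],[0,0,0.01],[0,0,0],[0,0,0],[0,0,0],[0,0,0],[0,0,0],[0,0,0]], delta_rot=[[0,0,0],[0,0,0],[0,0,0],[0,0,0],[0,0,0],[0,0,0],[0,0,0],[0,0,0],[0,0,0],[0,0,0],[0,0,0]], grip=[1,1,1,1,1,1,-1,-1,-1,-1,-1], squeeze=12)

```text
clock: 14.0
tool_pos: [0.5165, -0.0152, 0.1173]
eef_rot: [0.376, 0.927, 0.0, 0.0]
contact_force: [-0.4, 0.1, -0.3]
opening: 0.453
finger_force: 0.0
```

```bash
python3 go.py .5158 -.0175 .071 136.1
```

```text
t14.00 tcp [ 0.5165 -0.0152  0.1173] q [ 0.1961  0.8907 -0.4271  2.0115  0.8793  0.4315 -0.1149] open 0.453 F [-0.3962  0.1181 -0.3257]
 delta in current tool axes [-1.1098 -2.1564  1.3191] rotvec deg [ 0.0064  0.0118 -0.2966] in target axes [-1.0989 -2.162   1.3191]
```

Request:
play_rows(translation=[[0,0,0],[0,0,0],[0,0,0]], delta_rot=[[0,0,0],[0,0,0],[0,0,0]], grip=[-1,-1,-1])

```text
clock: 14.38
tool_pos: [0.5164, -0.0152, 0.1172]
eef_rot: [0.376, 0.927, -0.0, -0.0]
contact_force: [-0.3, 0.2, 0.5]
opening: 0.389
finger_force: 11.9
```

```bash
python3 - <<'E'
from h import *
s=r.snapshot("scene");t=r.snapshot("top")
cv2.imwrite("pics/c.png",np.hstack([s[140:440,250:650],t[60:360,200:600]]))
E
```

```text
(no output)
```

View pics/c.png

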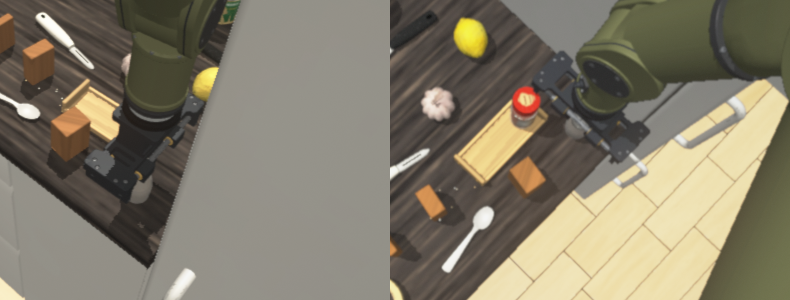

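Request:
play_rows(translation=[[0,0,-0.005],[0,0,-0.01],[0,0,-0.02],[0,0,-0.02],[0,0,0],[0,0,0]], delta_rot=[[0,0,0],[0,0,0],[0,0,0],[0,0,0],[0,0,0],[0,0,0]], grip=[-1,-1,-1,-1,-1,-1], squeeze=15)

```text
clock: 15.22
tool_pos: [0.5163, -0.0153, 0.172]
eef_rot: [0.376, 0.927, -0.0, -0.0]
contact_force: [0.5, 0.5, -1.5]
opening: 0.391
finger_force: 14.8
```

```bash
python3 go.py .4605 .1535 .13 136.1; python3 - <<'E'
from h import *
s=r.snapshot("scene")
cv2.imwrite("pics/d.png",cv2.resize(s[220:400,300:520],None,fx=3,fy=3))
E
```

```text
t15.22 tcp [ 0.5163 -0.0153  0.172 ] q [ 0.2617  0.8071 -0.5363  1.9898  0.7717  0.558  -0.0191] open 0.391 F [ 0.5167  0.4836 -1.5367]
 delta in current tool axes [157.6875  82.173   -3.0266] rotvec deg [-0.0219 -0.0002 -0.3003] in target axes [157.2546  82.9995  -2.9956]
```

View pics/d.png

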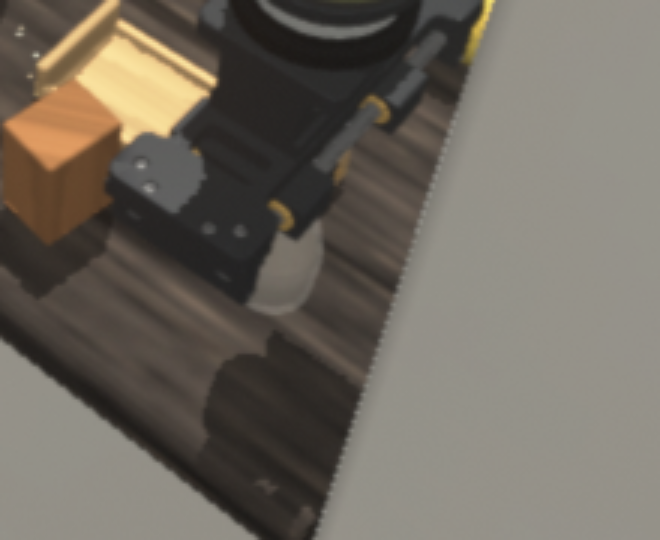

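Request:
play_rows(translation=[[0.01,0,-0.015],[0.02,0,-0.015],[0.02,0,0],[0.02,0,0],[0.02,0.012,0],[0.02,0.014,0],[0.02,0.018,0],[0.014,0.02,0],[0.01,0.014,0],[0.0035,0.004,0],[0,0,0],[0,0,0]], delta_rot=[[0,0,0],[0,0,0],[0,0,0],[0,0,0],[0,0,0],[0,0,0],[0,0,0],[0,0,0],[0,0,0],[0,0,0],[0,0,0],[0,0,0]], grip=[-1,-1,-1,-1,-1,-1,-1,-1,-1,-1,-1,-1])

```text
clock: 16.77
tool_pos: [0.4605, 0.1522, 0.2021]
eef_rot: [0.377, 0.926, -0.001, -0.0]
contact_force: [-0.5, -1.2, -1.8]
opening: 0.387
finger_force: 14.8
```

```bash
python3 go.py .4605 .1535 .0785 136.1; python3 - <<'E'
from h import *
r.snapshot("top");r.snapshot("scene")
t=R.from_euler("z",.805)
a={c:mask(c,"spice_jar") for c in("top","scene")}
for cs in(["top"],["scene"]):
    p,e=fit("spice_jar",{c:a[c] for c in cs},(.5362,.0808,0),.006);print(cs,p[:2],e,t.inv().apply([p[0]-.498,p[1]-.1175,0]))
E
```

```text
t16.77 tcp [0.4605 0.1522 0.2021] q [-0.0878  0.7244 -0.5306  2.0627  0.71    0.5418 -0.3388] open 0.387 F [-0.498  -1.198  -1.8227]
 delta in current tool axes [ 0.9145  1.0186 78.5981] rotvec deg [-0.0781  0.0303 -0.3701] in target axes [ 0.8667  0.9172 78.5999]Traceback (most recent call last):
  File "<stdin>", line 6, in <module>
  File "h.py", line 29, in fit
    o=minimize(f,q,method="Nelder-Mead",options=dict(initial_simplex=s,xatol=2e-4,fatol=1e-4,maxiter=150))
    res = _minimize_neldermead(fun, x0, args, callback, bounds=bounds,
                               **options)
    fsim[k] = func(sim[k])
              ~~~~^^^^^^^^
    fx = function(np.copy(x), *(wrapper_args + args))
  File "h.py", line 25, in f
    def f(p): return sum(np.abs(render(c,n,p[0],p[1],0 if rd else p[2],z)-m).sum()/m.sum() for c,m in masks.items())
                     ~~~^^^^^^^^^^^^^^^^^^^^^^^^^^^^^^^^^^^^^^^^^^^^^^^^^^^^^^^^^^^^^^^^^^^^^^^^^^^^^^^^^^^^^^^^^^^^
  File "h.py", line 25, in <genexpr>
    def f(p): return sum(np.abs(render(c,n,p[0],p[1],0 if rd else p[2],z)-m).sum()/m.sum() for c,m in masks.items())
                                ~~~~~~~~~~~~~~~~~~~~~~~~~~~~~~~~~~~~~~~~~^~
TypeError: unsupported operand type(s) for -: 'float' and 'NoneType'
```

Request:
play_rows(translation=[[0.002,0.001,0],[0,0,0.02],[0,0,0.02],[0,0,0.02],[0,0,0.01],[0,0,0.005],[0,0,0.002],[0,0,0],[0,0,0]], delta_rot=[[0,0,0],[0,0,0],[0,0,0],[0,0,0],[0,0,0],[0,0,0],[0,0,0],[0,0,0],[0,0,0]], grip=[-1,-1,-1,-1,-1,-1,-1,-1,-1])

```text
clock: 18.1
tool_pos: [0.4602, 0.1556, 0.1256]
eef_rot: [0.376, 0.927, 0.0, 0.0]
contact_force: [-0.2, 0.7, -0.9]
opening: 0.386
finger_force: 14.8
```

```bash
python3 go.py .4605 .1535 .0782 136.1; python3 - <<'E'
from h import *
s=r.snapshot("scene");t=r.snapshot("top")
cv2.imwrite("pics/e.png",np.hstack([cv2.resize(x,None,fx=2,fy=2) for x in (s[170:370,270:470],t[110:310,220:420])]))
E
```

```text
t18.10 tcp [0.4602 0.1556 0.1256] q [-0.208   0.8477 -0.3485  2.1037  0.8809  0.3384 -0.4966] open 0.386 F [-0.1694  0.7105 -0.8681]
 delta in current tool axes [-1.6942 -1.2563  2.3845] rotvec deg [ 0.0385  0.0179 -0.3011] in target axes [-1.6883 -1.2635  2.3848]
```

View pics/e.png

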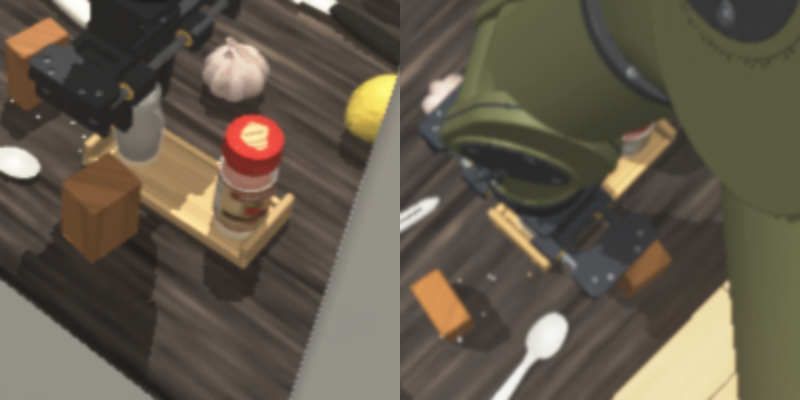

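Request:
play_rows(translation=[[0,0,0.0015],[0,0,0.001],[0,0,0],[0,0,0],[0,0,0],[0,0,0],[0,0,-0.015],[0,0,-0.02],[0,0,-0.02],[0,-0.02,-0.01],[-0.007,-0.02,0],[-0.007,-0.02,0],[-0.007,-0.02,0],[-0.007,0,0],[0,0,0],[0,0,0]], delta_rot=[[0,0,0],[0,0,0],[0,0,0],[0,0,0],[0,0,0],[0,0,0],[0,0,0],[0,0,0],[0,0,0],[0,0,0],[0,0,0],[0,0,0],[0,0,4.5],[0,0,4.5],[0,0,0],[0,0,0]], grip=[-1,-1,-1,1,1,1,1,1,1,1,1,1,1,1,1,1])

```text
clock: 20.2
tool_pos: [0.4245, 0.0793, 0.1877]
eef_rot: [0.447, 0.895, 0.001, 0.0]
contact_force: [0.1, -0.4, 0.8]
opening: 1.001
finger_force: 0.0
```

```bash
python3 go.py .4226 .0758 .063 127; cat > v.py <<'E'
from h import *
import sys
r.snapshot("top");r.snapshot("scene")
t=R.from_euler("z",.805)
G={"shaker":(.4605,.1535,0),"spice_jar":(.5362,.0808,0),"packer_thick":(.4922,.123,.805),"packer_thin":(.5139,.1023,.805)}
for n in sys.argv[1:]:
  n,_,z=n.partition(":")
  for c in("top","scene"):
    m=mask(c,n)
    if m is None: print(n,c,None);continue
    g=G[n]
    if z: g={"packer_thick":(.4226,.0758,.65),"packer_thin":(.315,.3088,.725)}[n]
    p,e=fit(n,{c:m},g,0 if z else .006);print(n,c,p,round(e,3),t.inv().apply([p[0]-.498,p[1]-.1175,0]))
E
python3 v.py shaker spice_jar packer_thick:0 packer_thin:0
```

```text
t20.20 tcp [0.4245 0.0793 0.1877] q [-0.0379  0.6958 -0.4016  2.2292  0.7952  0.3575 -0.4712] open 1.001 F [ 0.0963 -0.43    0.8203]
 delta in current tool axes [-1.6907 -3.7097 79.7009] rotvec deg [ 0.0765 -0.021  -0.1011] in target axes [-1.6551 -3.6062 79.7064]
shaker top [0.4564 0.1543 0.0344] 0.278 [-0.0023  0.0555  0.    ]
shaker scene [0.4606 0.1547 0.0387] 0.653 [0.0009 0.0527 0.    ]
spice_jar top None
spice_jar scene [0.5379 0.0796 0.0528] 0.07 [ 0.0003 -0.0551  0.    ]
packer_thick top [0.4061 0.0916 0.976 ] 1.699 [-0.0823  0.0483  0.    ]
packer_thick scene [0.4235 0.0765 0.6941] 0.061 [-0.0812  0.0253  0.    ]
packer_thin top [0.3147 0.3089 0.7371] 0.119 [0.0109 0.2648 0.    ]
packer_thin scene [0.3157 0.3096 0.7959] 0.075 [0.0121 0.2646 0.    ]
```

Request:
play_rows(translation=[[-0.0015,-0.003,0.01],[0,0,0.02],[0,0,0.02],[0,0,0.02],[0,0,0.01],[0,0,0],[0,0,0],[0,0,0],[0,0,0],[0,0,0],[0,0,0]], delta_rot=[[0,0,0],[0,0,0],[0,0,0],[0,0,0],[0,0,0],[0,0,0],[0,0,0],[0,0,0],[0,0,0],[0,0,0],[0,0,0]], grip=[1,1,1,1,1,1,-1,-1,-1,-1,-1], squeeze=12)

```text
clock: 22.08
tool_pos: [0.4237, 0.0755, 0.1088]
eef_rot: [0.448, 0.894, -0.0, -0.001]
contact_force: [0.2, -0.8, 2.5]
opening: 0.565
finger_force: 12.0
```

```bash
python3 go.py .4226 .0758 .063 127
```

```text
t22.07 tcp [0.4237 0.0755 0.1088] q [-0.2488  0.8553 -0.0556  2.2768  1.2983  0.0433 -0.9411] open 0.565 F [ 0.1624 -0.7628  2.5128]
 delta in current tool axes [ 0.8453 -0.6862  0.8181] rotvec deg [-0.0695 -0.0409 -0.1955] in target axes [ 0.8482 -0.6843  0.8167]
```

Request:
play_rows(translation=[[0,0,-0.01],[0,0,-0.02],[0,0,-0.02],[-0.01,0,-0.01],[-0.01,0,0],[0,0,0],[0,0,0]], delta_rot=[[0,0,0],[0,0,0],[0,0,0],[0,0,-3],[0,0,-3],[0,0,-3.2],[0,0,0]], grip=[-1,-1,-1,-1,-1,-1,-1])

```text
clock: 22.95
tool_pos: [0.4358, 0.0595, 0.1685]
eef_rot: [0.375, 0.927, -0.001, -0.001]
contact_force: [0.9, -0.5, -0.8]
opening: 0.567
finger_force: 12.0
```

```bash
python3 go.py .4921 .1231 .0698 136.1
```

```text
t22.95 tcp [0.4358 0.0595 0.1685] q [ 0.0862  0.7633 -0.5273  2.2115  0.9973  0.4266 -0.4648] open 0.567 F [ 0.9057 -0.4541 -0.759 ]
 delta in current tool axes [ 3.7291 84.9614 53.5271] rotvec deg [-0.1156 -0.0829 -0.1583] in target axes [ 3.5721 84.8633 53.6931]
```

Request:
play_rows(translation=[[0,0.015,0],[0,0.018,0],[0,0.018,0],[0,0.018,0],[0.002,0.013,0],[0.0015,0.003,0],[0,0,0],[0,0,0]], delta_rot=[[0,0,0],[0,0,0],[0,0,0],[0,0,0],[0,0,0],[0,0,0],[0,0,0],[0,0,0]], grip=[-1,-1,-1,-1,-1,-1,-1,-1])

```text
clock: 23.95
tool_pos: [0.4921, 0.1228, 0.1684]
eef_rot: [0.375, 0.927, -0.001, -0.001]
contact_force: [-0.2, -0.3, -0.8]
opening: 0.567
finger_force: 12.0
```

```bash
python3 go.py .4921 .1231 .0698 136.1
```

```text
t23.95 tcp [0.4921 0.1228 0.1684] q [ 0.0284  0.8236 -0.6087  2.0148  0.8647  0.5841 -0.3869] open 0.567 F [-0.2279 -0.3066 -0.7712]
 delta in current tool axes [ 0.1396  0.4057 53.601 ] rotvec deg [-0.1578 -0.0542 -0.1054] in target axes [ 0.1896  0.2584 53.6018]
```

Request:
play_rows(translation=[[0,0,0.015],[0,0,0.012],[0,0,0.008],[0,0,0.006],[0,0,0.005],[0,0,0.004],[0,0,0.001],[0,0,0],[0,0,0]], delta_rot=[[0,0,0],[0,0,0],[0,0,0],[0,0,0],[0,0,0],[0,0,0],[0,0,0],[0,0,0],[0,0,0]], grip=[-1,-1,-1,-1,-1,-1,-1,-1,-1])

```text
clock: 25.08
tool_pos: [0.4926, 0.1234, 0.1177]
eef_rot: [0.375, 0.927, -0.0, -0.001]
contact_force: [0.2, -0.2, -1.1]
opening: 0.565
finger_force: 12.0
```

```bash
python3 go.py .4921 .1231 .0698 136.1; python3 - <<'E'
from h import *
s=r.snapshot("scene");t=r.snapshot("top")
cv2.imwrite("pics/f.png",np.hstack([cv2.resize(x,None,fx=2,fy=2) for x in (s[170:370,270:470],t[110:310,220:420])]))
E
```

```text
t25.07 tcp [0.4926 0.1234 0.1177] q [-0.0328  0.9002 -0.5066  2.0341  0.9865  0.4729 -0.4945] open 0.565 F [ 0.2488 -0.2083 -1.0993]
 delta in current tool axes [ 0.1168 -0.5326  2.8618] rotvec deg [-0.0722 -0.0513 -0.0973] in target axes [ 0.1203 -0.536   2.861 ]
```

View pics/f.png

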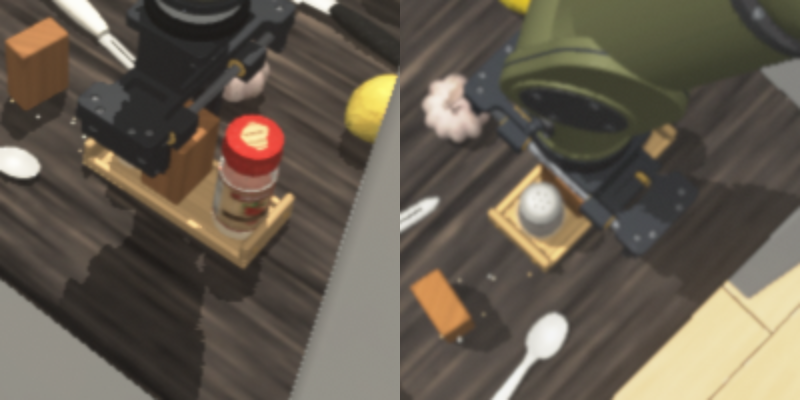

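Thick packer is between shaker and jar with clearance on both sides. Lower, release, and travel to the thin packer.

Request:
play_rows(translation=[[0,0,0.002],[0,0,0.001],[0,0,0],[0,0,0],[0,0,0],[0,0,0],[0,0,-0.015],[0,0,-0.025],[0,0,-0.025],[0.01,0,-0.01],[0.03,0,0],[0.03,0,0],[0.03,0,0],[0.03,0,0],[0.03,0,0],[0.03,0,0],[0.03,0,0],[0.02,0.01,0],[0,0,0],[0,0,0]], delta_rot=[[0,0,0],[0,0,0],[0,0,0],[0,0,0],[0,0,0],[0,0,0],[0,0,0],[0,0,0],[0,0,0],[0,0,0],[0,0,0],[0,0,0],[0,0,0],[0,0,0],[0,0,0],[0,0,0],[0,0,0],[0,0,2],[0,0,2],[0,0,0]], grip=[-1,-1,-1,1,1,1,1,1,1,1,1,1,1,1,1,1,1,1,1,1])

```text
clock: 27.68
tool_pos: [0.3269, 0.2962, 0.1894]
eef_rot: [0.407, 0.913, -0.001, -0.0]
contact_force: [-0.0, -0.0, 0.3]
opening: 1.001
finger_force: 0.0
```

```bash
python3 go.py .315 .3088 .064 132.2; python3 v.py shaker spice_jar packer_thick packer_thin:0
```

```text
t27.68 tcp [0.3269 0.2962 0.1894] q [-0.5151  0.7169 -0.5209  2.1951  0.8595  0.4459 -1.0001] open 1.001 F [-0.0041 -0.0428  0.3339]
 delta in current tool axes [17.3676 -0.1335 80.3997] rotvec deg [-0.1749  0.0177 -0.2237] in target axes [17.3436 -0.3111 80.4044]
shaker top None
shaker scene [0.461  0.154  0.0397] 0.596 [0.0007 0.052  0.    ]
spice_jar top None
spice_jar scene [0.5378 0.0784 0.0939] 0.074 [-0.0006 -0.0558  0.    ]
packer_thick top None
packer_thick scene [0.4926 0.1246 0.872 ] 0.075 [0.0013 0.0088 0.    ]
packer_thin top None
packer_thin scene [0.3152 0.3086 0.7551] 0.051 [0.0111 0.2642 0.    ]
```

Request:
play_rows(translation=[[0.01,0,0],[0.007,0,0.01],[0,0,0.02],[0,0,0.02],[0,0,0.02],[0,0,0.01],[0,0,0],[0,0,0]], delta_rot=[[0,0,0],[0,0,0],[0,0,0],[0,0,0],[0,0,0],[0,0,0],[0,0,0],[0,0,0]], grip=[1,1,1,1,1,1,1,1])

```text
clock: 29.18
tool_pos: [0.3151, 0.3104, 0.11]
eef_rot: [0.406, 0.914, -0.0, -0.001]
contact_force: [-0.3, -0.1, -0.9]
opening: 1.0
finger_force: 0.0
```

```bash
python3 go.py .315 .3088 .064 132.2
```

```text
t29.18 tcp [0.3151 0.3104 0.11  ] q [-0.7665  0.8548 -0.1856  2.2375  1.1708  0.15   -1.3222] open 1.000 F [-0.3089 -0.0711 -0.8526]
 delta in current tool axes [-1.1215 -1.1691  1.043 ] rotvec deg [-0.0635 -0.0797 -0.1594] in target axes [-1.1168 -1.1734  1.0432]
```

Request:
play_rows(translation=[[-0.001,-0.001,0.001],[0,0,0],[0,0,0],[0,0,0],[0,0,0],[0,0,0],[0,0,-0.01],[0,0,-0.02],[0,0,-0.02],[0,0,-0.02],[0,0,-0.01],[0,0,0],[0,0,0]], delta_rot=[[0,0,0],[0,0,0],[0,0,0],[0,0,0],[0,0,0],[0,0,0],[0,0,0],[0,0,0],[0,0,0],[0,0,0],[0,0,0],[0,0,-2],[0,0,-2]], grip=[1,-1,-1,-1,-1,-1,-1,-1,-1,-1,-1,-1,-1])

```text
clock: 30.8
tool_pos: [0.3153, 0.3083, 0.1882]
eef_rot: [0.373, 0.928, -0.001, -0.001]
contact_force: [-0.3, 0.0, -0.5]
opening: 0.567
finger_force: 12.0
```

```bash
python3 go.py .5139 .1023 .0713 136.1; python3 - <<'E'
from h import *
# where is the thin packer relative to the TCP (bottom lifted by ~.08)
r.snapshot("scene"); s=r.get_state(); m=mask("scene","packer_thin")
p,e=fit("packer_thin",{"scene":m},(s["tool_pos"][0],s["tool_pos"][1],.805),s["tool_pos"][2]-.109)
print(p,e,R.from_quat(s["eef_rot"]).inv().apply([*(p[:2]-s["tool_pos"][:2]),0]))
E
```

```text
t30.80 tcp [0.3153 0.3083 0.1882] q [-0.5379  0.724  -0.5455  2.1959  0.8883  0.4573 -0.9947] open 0.567 F [-0.3498  0.0399 -0.49  ]
 delta in current tool axes [-285.9562  -10.7638   71.7   ] rotvec deg [-0.1435 -0.0445  0.0514] in target axes [-285.9101  -10.6871   71.895 ]
[0.3163 0.3089 0.9071] 0.16113610565662384 [-0.0004  0.0012 -0.    ]
```

Request:
play_rows(translation=[[0,0,-0.02],[0,0,-0.02],[0,0,-0.01],[-0.01,0,0],[-0.02,0,0],[-0.03,-0.001,0],[-0.03,-0.001,0],[-0.03,-0.001,0],[-0.03,-0.001,0],[-0.03,-0.001,0],[-0.03,-0.001,0],[-0.03,-0.002,0],[-0.025,-0.002,0],[-0.015,-0.001,0],[-0.006,0,0],[0,0,0],[0,0,0]], delta_rot=[[0,0,0],[0,0,0],[0,0,0],[0,0,0],[0,0,0],[0,0,0],[0,0,0],[0,0,0],[0,0,0],[0,0,0],[0,0,0],[0,0,0],[0,0,0],[0,0,0],[0,0,0],[0,0,0],[0,0,0]], grip=[-1,-1,-1,-1,-1,-1,-1,-1,-1,-1,-1,-1,-1,-1,-1,-1,-1])

```text
clock: 33.02
tool_pos: [0.513, 0.103, 0.2385]
eef_rot: [0.374, 0.928, -0.0, -0.001]
contact_force: [0.3, 0.1, -1.1]
opening: 0.567
finger_force: 12.0
```

```bash
python3 go.py .5139 .1023 .0713 136.1
```

```text
t33.02 tcp [0.513  0.103  0.2385] q [ 0.1541  0.745  -0.7428  1.9179  0.7187  0.7686 -0.1971] open 0.567 F [ 0.2583  0.0854 -1.0707]
 delta in current tool axes [ -1.2779   0.2925 122.2351] rotvec deg [-0.0799 -0.0919  0.0167] in target axes [ -1.0818   0.1225 122.2373]
```

Request:
play_rows(translation=[[-0.001,0,0.01],[0,0,0.02],[0,0,0.015],[0,0,0],[0,0,0]], delta_rot=[[0,0,0],[0,0,0],[0,0,0],[0,0,0],[0,0,0]], grip=[-1,-1,-1,-1,-1])

```text
clock: 33.65
tool_pos: [0.5144, 0.1016, 0.1937]
eef_rot: [0.374, 0.927, -0.0, -0.001]
contact_force: [0.9, 0.0, 0.1]
opening: 0.568
finger_force: 12.0
```

```bash
python3 go.py .5139 .1023 .0713 136.1; python3 v.py spice_jar packer_thick; python3 - <<'E'
from h import *
s=r.get_state(); m=mask("scene","packer_thin")
p,e=fit("packer_thin",{"scene":m},(s["tool_pos"][0],s["tool_pos"][1],.805),s["tool_pos"][2]-.109)
print(p,e,R.from_quat(s["eef_rot"]).inv().apply([*(p[:2]-s["tool_pos"][:2]),0]))
im=r.snapshot("scene")
cv2.imwrite("pics/g.png",cv2.resize(im[180:320,300:440],None,fx=4,fy=4,interpolation=cv2.INTER_CUBIC))
E
```

```text
t33.65 tcp [0.5144 0.1016 0.1937] q [ 0.1165  0.8072 -0.677   1.9498  0.8041  0.6786 -0.2678] open 0.568 F [0.9378 0.0181 0.1416]
 delta in current tool axes [ 0.7511  0.2354 77.3882] rotvec deg [-0.0602 -0.0605 -0.0729] in target axes [ 0.8326  0.1551 77.3876]
spice_jar top None
spice_jar scene [0.5378 0.0788 0.0606] 0.065 [-0.0003 -0.0555  0.    ]
packer_thick top [0.4905 0.1235 0.7767] 0.14 [-0.0008  0.0096  0.    ]
packer_thick scene [0.491  0.1231 0.9007] 0.536 [-0.0009  0.0089  0.    ]
[0.5165 0.0936 1.0437] 1.017982840538025 [-0.0068 -0.0041 -0.    ]
```

View pics/g.png

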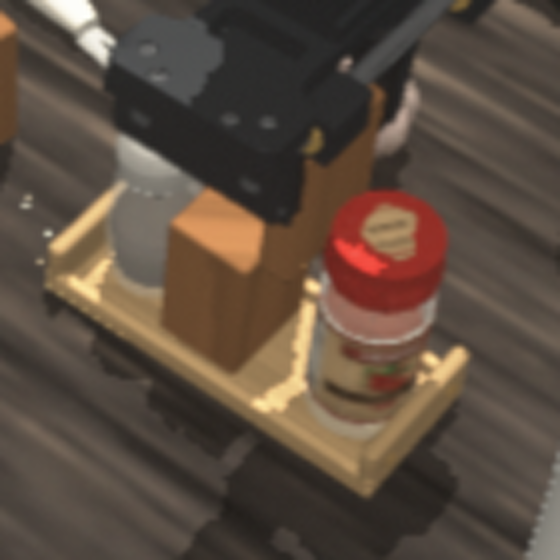

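Request:
play_rows(translation=[[0.0005,0,0.01],[0,0,0.012],[0,0,0.012],[0,0,0.012],[0,0,0.012],[0,0,0.008],[0,0,0.006],[0,0,0],[0,0,0]], delta_rot=[[0,0,0],[0,0,0],[0,0,0],[0,0,0],[0,0,0],[0,0,0],[0,0,0],[0,0,0],[0,0,0]], grip=[-1,-1,-1,-1,-1,-1,-1,-1,-1])

```text
clock: 35.17
tool_pos: [0.5139, 0.1017, 0.1217]
eef_rot: [0.374, 0.927, -0.0, -0.001]
contact_force: [-0.0, 1.1, -0.6]
opening: 0.573
finger_force: 12.0
```

```bash
python3 go.py .5139 .1023 .0713 136.1; python3 v.py spice_jar packer_thick
```

```text
t35.17 tcp [0.5139 0.1017 0.1217] q [ 0.0434  0.9111 -0.5528  1.9844  0.9569  0.532  -0.4009] open 0.573 F [-0.0326  1.1181 -0.589 ]
 delta in current tool axes [0.4074 0.4261 5.4085] rotvec deg [-0.0615 -0.0508 -0.0857] in target axes [0.4116 0.4209 5.4086]
spice_jar top None
spice_jar scene [0.5387 0.0786 0.0927] 0.144 [ 0.0002 -0.0563  0.    ]
packer_thick top [0.4901 0.1247 0.8545] 0.196 [-0.0003  0.0107  0.    ]
packer_thick scene [0.484  0.1212 1.3337] 7.556 [-0.007   0.0127  0.    ]
```

Request:
play_rows(translation=[[0,0,0.003],[0,0,0.0025],[0,0,0],[0,0,0],[0,0,0],[0,0,0],[0,0,0],[0,0,0],[0,0,-0.01],[0,0,-0.02],[0,0,-0.025],[0,0,-0.025],[0,0,-0.025],[0,0,-0.025],[0,-0.02,-0.02],[0,-0.03,-0.02],[-0.01,-0.03,0],[-0.01,-0.03,0],[0,-0.03,0],[0,-0.02,0]], delta_rot=[[0,0,0],[0,0,0],[0,0,0],[0,0,0],[0,0,0],[0,0,0],[0,0,0],[0,0,0],[0,0,0],[0,0,0],[0,0,0],[0,0,0],[0,0,0],[0,0,0],[0,0,0],[0,0,0],[0,0,0],[0,0,0],[0,0,0],[0,0,0]], grip=[-1,-1,-1,-1,1,1,1,1,1,1,1,1,1,1,1,1,1,1,1,1])

```text
clock: 37.98
tool_pos: [0.4161, -0.0285, 0.2867]
eef_rot: [0.375, 0.927, -0.001, -0.001]
contact_force: [-1.0, -0.2, -0.4]
opening: 1.001
finger_force: 0.0
```

```bash
python3 v.py shaker spice_jar packer_thick packer_thin; python3 - <<'E'
from h import *
s=r.snapshot("scene");t=r.snapshot("top")
cv2.imwrite("pics/i.png",np.hstack([cv2.resize(x,None,fx=2.6,fy=2.6,interpolation=cv2.INTER_CUBIC) for x in (s[190:340,300:450],t[130:280,230:380])]))
E
```

```text
shaker top [0.4562 0.1546 0.1145] 0.328 [-0.0022  0.0559  0.    ]
shaker scene [ 0.459   0.1553 -0.0689] 3.29 [0.0002 0.0543 0.    ]
spice_jar top [0.5369 0.0789 0.0372] 0.174 [-0.0009 -0.0548  0.    ]
spice_jar scene [0.539  0.0788 0.0538] 0.094 [ 0.0005 -0.0564  0.    ]
packer_thick top [0.4906 0.1236 0.753 ] 0.134 [-0.0008  0.0096  0.    ]
packer_thick scene [0.4895 0.1262 1.0681] 0.39 [0.0003 0.0121 0.    ]
packer_thin top [0.5142 0.1003 0.7577] 0.461 [-0.0012 -0.0236  0.    ]
packer_thin scene [0.507  0.0962 1.1174] 0.314 [-0.0091 -0.0213  0.    ]
```

View pics/i.png

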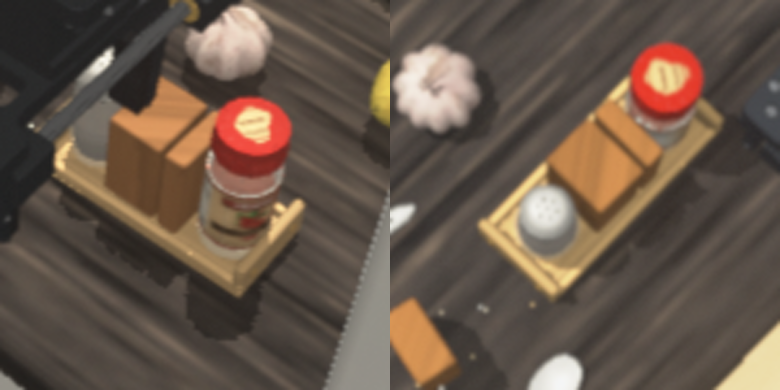

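All four are seated upright in the right order: shaker (545,220), thick (595,170), thin (630,130), jar (667,80). The spare packer hasn't moved, so I'm handing in.

```bash
python3 -c "
from plant import r
print(r.get_state()['qd'].round(3)); print(r.finish_job())"
```

```text
[ 0.004 -0.002  0.     0.004  0.001  0.001 -0.   ]
the job is handed in; nothing more can be done
None
```

The job is handed in at about 38 s. The tray holds, left to right, the shaker, the 40 mm packer, the 16 mm packer and the spice jar, all upright, with the 28 mm spare left where it was; my last camera measurements put everything within tolerance, but no verdict came back.

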